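# Hold the copper bar on the sawing board

### The job

Pick the long square copper bar out of the stock tray, leaving the other pieces and the tub where they are, and lay it, without dropping it, on the sawing board along the fence with its end up against the stop block. Then hold it ready for the saw with one firm diagonal push of the fingers, pressing it down onto the bed and into the fence at the same time. Finish while holding: keep pushing and do not let go.

Things in the scene. Friction and masses are not known exactly. Their poses are not given: they have to be found in the camera images.
- bar_mid (a point): centre of the target: solid square copper bar, 18 x 18 mm in section and 90 mm long, about 0.26 kg; the only long square piece. x runs along its length, z up as it lies. Starts flat in the tray, in any of four places.
- rod_mid (a point): centre of a round copper rod, 9 mm diameter, 90 mm long (x along it), lying in the tray; leave alone
- strip_mid (a point): centre of a flat copper strip, 85 x 32 x 5 mm (x along its length), lying in the tray; leave alone
- offcut_mid (a point): centre of a short square copper offcut, 38 x 18 x 18 mm (x along its length), lying in the tray; leave alone
- tray: fixed open aluminium stock tray, 240 (its x) x 200 (its y) mm outside, 28 mm high, walls and floor 4 mm thick; origin at the centre of its underside, on the bench. The four copper pieces lie singly on its floor, about along its x, with at least 25 mm free beside the middle of each. Tray and sawing board may stand either way round: one left, one right of the robot.
- saw_board: wooden sawing board fixed to the bench, 160 mm deep (its x, pointing away from the robot to the fence) x 240 mm wide (its y, along the fence); origin at the centre of its underside on the bench, z up. It carries the bed and the fence; its stop block sits on the +y half, its working face 15 to 45 mm from the middle.
- bed: the flat bed of the sawing board, 160 x 240 x 14 mm, on which the bar is laid; planed smooth and waxed (bed, fence and stop have a friction of about 0.4 against metal and fingers); its top is 20 mm above the bench. Origin at the centre of its underside, axes as the board's.
- fence: straight wooden fence on the far edge of the bed: 25 mm thick (x), 240 mm long (y), rising 24 mm above the bed, with one 3 mm saw kerf 30 mm to the -y side of the middle. Origin at the foot of the near face, in the middle of its length; its near face is the plane x = 0 of this frame, facing -x.
- fence_foot (a point): point on the near face of the fence where it meets the bed, in the middle of its length; axes as the board's
- stop: length stop fixed on the fence: a dark wooden saddle 30 mm long (y); its front cheek stands on the bed and reaches 34 mm out from the fence, its top is 34.5 mm above the bed. The end of the bar goes against its flat -y face. Origin at the foot of that face, at the fence, on the bed.
- stop_face (a point): point on the stop's working face (which faces -y), 9 mm out from the fence and 9 mm above the bed: where the middle of the bar's end comes; axes as the board's. The centre of a bar that is fully home lies 45 mm from here along -y.
- tub: loose closed plastic tub, 52 mm diameter, 42 mm high, standing on the bench between tray and board; origin at the centre of its underside; leave alone
- bar: the target bar itself, the same piece as bar_mid; its origin is the middle of the face that starts underneath, 9 mm below its centre
Things that resemble listed ones, but are neither listed nor needed, are in the scene too. Leave any pink or turquoise look-alike of the bar alone.

How it is judged:
By the outcome, as a careful person would: the job done as asked, in the order asked, and still so for the second after the job is handed in, while the arm keeps its last pose, push and grip.
It also fails if it takes over 64 s, if anything falls off the work surface, if the arm or the gripper's body presses on something with over 40 N, if the wrist force passes 120 N, or if a joint passes its speed limit or range.

### The arm

A 6-joint arm with a two-finger parallel gripper is mounted at the origin on the work surface. World frame = base frame: x ahead of the robot, y to its left, z up, the work surface at z = 0. Lengths are in m, angles in rad, forces in N, time in s.
With the tool pointing down it reaches from about 0.375 to 0.9 m from the base axis. Payload 3.1 kg.
Tool frame: the origin (TCP) lies at the centre of the arm's flange, where the gripper is bolted on; the fingertips stand tip_reach ahead of it and the grasp point (between the pads) lies 164 mm ahead of it (tip_reach is the distance from the TCP to the fingertips, in m); z points along the fingers, y is the direction in which the jaws open and shut (so a half turn about z gives the same grasp; the last joint's range is limited). The gripper opens to 87 mm and grips with 3 to 60 N. Pads are 19 mm wide; open, the fingers measure 117 mm over their backs; the gripper's body (75 mm by 190 mm) begins 51 mm behind the grasp point.
Start: joints at [-1.292, 0.527, 1.433, -0, 1.181, -0.178], TCP at [0.276, -0.561, 0.405] pointing down, gripper open.
Joint ranges: [-3.08, 3.08], [-0.75, 2.2], [0.22, 2.44], [-1.43, 4.57], [0, 2.65], [-2.85, 2.85]. Speed limits (rad/s): [2.79, 2.79, 3.14, 3.14, 3.14, 3.14].

### API

Orientations are given as a unit quaternion [x, y, z, w].
In Python, from rig import get_obs, camera, hand_in, tip_reach gives the robot as it stands. The module is installed in compiled form; this text tells all that it offers.
- The arm moves only by the tool servo_tool, never from a script. Its argument "steps" is one flat list of numbers, 5 for each row, row after row: the finger opening in m, from 0 to 0.087, then the shift along the tool's x, y, z in m, then the turn about the tool's z in rad. A call has 1 to 12 rows; each row is the pose to reach, as a shift and turn from the pose commanded when the call began, along the tool's axes at that moment; what a row does not reach only later rows make up. A row lasts 1/8 s, in which the tool goes at most 62.5 mm and 10.7 degrees, less where a joint would pass 70% of its speed; a pose out of reach is approached as far as the arm can. A call with a gripper value outside its range is refused whole. The fingers move at their own pace and stop on an object; "force" is the grip in N (left out, the last holds). Time passes only in rows, so rows that repeat a pose let the fingers close. It gives the time, the measured TCP pose, the force and the opening at its end, in the units of the state.
- get_obs(): the state, without advancing time (a new reading comes with each control period).
- camera(name): name is "scene" or "top" or "wrist"; returns a dict with "pixels" (480x640x3 uint8, blue, green, red), "vertical_fov" (degrees; the focal length in pixels is half the picture's height over the tangent of half this angle, whatever the lens; pixels are square), "cx", "cy" (the principal point, pixels), "T" (4x4, takes a point from camera to world coordinates). Camera axes: x right, y up, looking along -z (the intrinsics and any distortion apply to the point x, -y, -z); pixel columns grow to the right and rows downward; lengths in m; the calibration is good to about 2 mm. A picture is of the moment at which its call begins. There is no depth.
- hand_in(): hands the job in, once; it reports no verdict.
The state is a dict: "time": time; "q": joint angles; "joint_velocities": joint speeds; "joint_torque": joint torques, N m; "position": TCP position; "tool_rot": TCP orientation; "ft_force": force on the tool from outside, world axes, zero at the start; "moment": the same for the moment, N m; "grip_width": finger opening in m.
Only numpy, scipy, OpenCV 4.12 (cv2) and the standard library are available. Lean on these libraries where they do the work, as an engineer would, in place of code of your own. Each camera call takes 0.05 s, during which the arm holds its last target.

## Working session

There is one attempt and no reset: what is moved stays moved. The work goes in short steps, Python scripts to look and compute and a tool call to move; the robot and the scene stay as the last step left them, time stands still between calls to the robot, and variables do not carry over. Pictures are saved under pics/ and viewed, and the job is handed in when it is done.

Besides the shell and the picture viewer there is one more tool, called after "Emit:" by a JSON object that holds its "fn" and its "kwargs", one argument or row to a line. servo_tool: Moves the arm, as the interface text tells. Its arguments: {"type":"object","properties":{"steps":{"type":"array"},"force":{"type":"number"}},"required":["steps"]}

```bash
mkdir -p pics
cat > h.py <<'E'
import numpy as np, cv2
from rig import get_obs, camera, hand_in, tip_reach
def snap(n,f):
    c=camera(n); cv2.imwrite('pics/'+f+'.png',c['pixels']); np.save('pics/'+f+'.npy',c,allow_pickle=True); return c
def load(f): return np.load('pics/'+f+'.npy',allow_pickle=True).item()
E
python3 - <<'E'
from h import *
for n in('scene','top','wrist'):
    c=snap(n,n+'0'); print(n,{k:v for k,v in c.items() if k!='pixels'})
print(get_obs()); print(tip_reach)
E
```

```text
scene {'vertical_fov': 53.319155729175186, 'cx': 324.32227630427496, 'cy': 237.41688110795306, 'T': array([[-0.3918478 , -0.57579491,  0.71757615,  1.27337643],
       [ 0.91997327, -0.23655475,  0.31255565,  0.3179534 ],
       [-0.0102219 ,  0.78262512,  0.62240938,  0.63667818],
       [ 0.        ,  0.        ,  0.        ,  1.        ]])}
top {'vertical_fov': 44.649257976823954, 'cx': 318.6593544648576, 'cy': 251.2302054906937, 'T': array([[-6.90636373e-03,  9.82677593e-01, -1.85194628e-01,
         4.31014159e-01],
       [-9.99964802e-01, -5.90446393e-03,  5.96095168e-03,
        -4.53818414e-05],
       [ 4.76421865e-03,  1.85229278e-01,  9.82683783e-01,
         9.94563267e-01],
       [ 0.00000000e+00,  0.00000000e+00,  0.00000000e+00,
         1.00000000e+00]])}
wrist {'vertical_fov': 69.20688544327524, 'cx': 315.9487098762918, 'cy': 237.05373122236858, 'T': array([[ 0.44137279,  0.86769651,  0.22867624,  0.3358829 ],
       [-0.89731993,  0.42754953,  0.10962819, -0.53128184],
       [-0.00264643, -0.25358265,  0.9673101 ,  0.38321431],
       [ 0.        ,  0.        ,  0.        ,  1.        ]])}
{'time': 0.15, 'q': array([-1.29250190e+00,  5.28281101e-01,  1.43361626e+00, -2.34693292e-05,
        1.18140455e+00, -1.78470650e-01]), 'joint_velocities': array([ 0.00065908, -0.00065352, -0.00209947, -0.00013308,  0.0002286 ,
       -0.0002444 ]), 'joint_torque': array([ 5.76562907e-04, -4.40431380e+01, -1.76842403e+01,  6.33765128e-02,
        5.52690506e-02, -1.09462335e-04]), 'position': array([ 0.2756215 , -0.56065061,  0.40397604]), 'tool_rot': array([ 9.74032500e-01,  2.26406623e-01, -5.34773670e-05, -8.53024179e-04]), 'ft_force': array([-0.21057231,  1.02322622, -0.51243997]), 'moment': array([-0.03338684,  0.00552833,  0.01823822]), 'grip_width': 0.08718169127109225}
0.1822
```

View pics/top0.png

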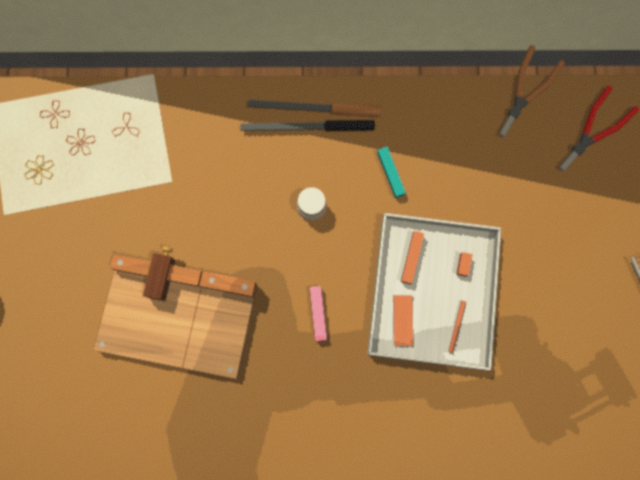

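View pics/scene0.png

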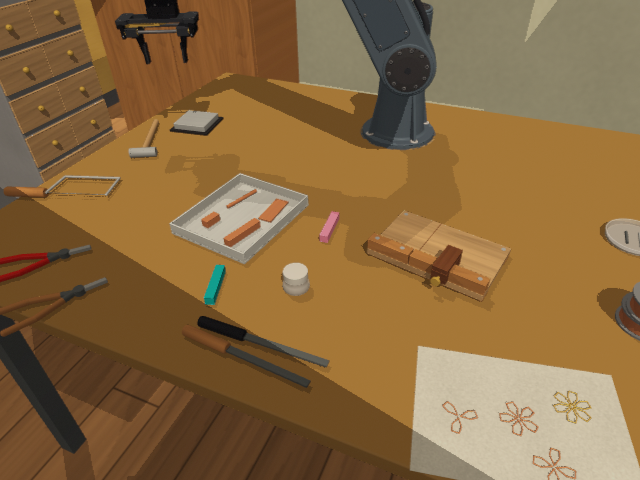

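View pics/wrist0.png

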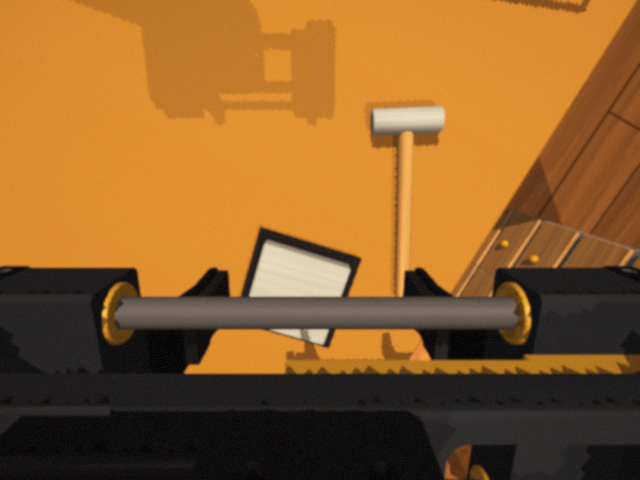

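Candidates (top image): the bar at (413,258), the strip at (403,320), the offcut at (465,264) and the rod at (457,327). Look-alikes are pink (318,314) and turquoise (391,172). By description the target is (413,258); I'll check it in a close crop and measure.

```bash
cat >> h.py <<'E'
def K(c):
    f=240/np.tan(np.radians(c['vertical_fov']/2)); return f
def ray(c,uv):
    uv=np.atleast_2d(uv).astype(float); f=K(c)
    d=np.c_[(uv[:,0]-c['cx'])/f,-(uv[:,1]-c['cy'])/f,-np.ones(len(uv))]
    return c['T'][:3,3],d@c['T'][:3,:3].T
def onz(c,uv,z):
    o,d=ray(c,uv); return o+d*((z-o[2])/d[:,2])[:,None]
def proj(c,P):
    P=np.atleast_2d(P); p=(P-c['T'][:3,3])@c['T'][:3,:3]; f=K(c)
    return np.c_[c['cx']+f*p[:,0]/-p[:,2], c['cy']-f*p[:,1]/-p[:,2]]
E
python3 - <<'E'
from h import *
t=load('top0'); s=load('scene0')
a=cv2.resize(t['pixels'][210:375,365:505],None,fx=3.4,fy=3.4,interpolation=cv2.INTER_CUBIC)
b=cv2.resize(s['pixels'][170:265,165:315],None,fx=2.1,fy=2.1*561/ (95*2.1)/2,interpolation=cv2.INTER_CUBIC)
b=cv2.resize(s['pixels'][170:265,165:315],None,fx=2.1,fy=2.1,interpolation=cv2.INTER_CUBIC)
im=np.zeros((max(a.shape[0],b.shape[0]),a.shape[1]+b.shape[1],3),np.uint8); im[:a.shape[0],:a.shape[1]]=a; im[:b.shape[0],a.shape[1]:]=b
cv2.imwrite('pics/crop1.png',im)
hsv=cv2.cvtColor(t['pixels'],cv2.COLOR_BGR2HSV)
for p in [(413,258),(403,320),(465,264),(457,327),(430,290),(150,330),(190,275),(158,278),(312,200)]: print(p,hsv[p[1],p[0]])
m=((hsv[...,0]<14)&(hsv[...,1]>110)).astype(np.uint8); m[:,:375]=0;m[:,500:]=0;m[:215]=0;m[370:]=0
for c in cv2.findContours(m,0,cv2.CHAIN_APPROX_NONE)[0]:
    if cv2.contourArea(c)<30: continue
    r=cv2.minAreaRect(c); bx=cv2.boxPoints(r)
    for z in(.004,.022):
        w=onz(t,bx,z)[:,:2]; print(r[0],z,w.mean(0),[np.linalg.norm(w[i]-w[i-1]) for i in(1,2)])
E
```

```text
(413, 258) [ 11 160 221]
(403, 320) [ 10 160 219]
(465, 264) [ 11 161 222]
(457, 327) [ 10 161 190]
(430, 290) [ 25  33 225]
(150, 330) [ 16 136 223]
(190, 275) [ 13 163 207]
(158, 278) [ 10 163 125]
(312, 200) [ 25  34 232]
(457.0141296386719, 326.1327209472656) 0.004 [ 0.48812581 -0.23851965] [np.float64(0.08760405457562846), np.float64(0.007934648215263282)]
(457.0141296386719, 326.1327209472656) 0.022 [ 0.48708801 -0.23418622] [np.float64(0.0860121593025971), np.float64(0.007790463918677541)]
(403.0, 320.4999694824219) 0.004 [ 0.49816213 -0.14762323] [np.float64(0.08235988041573047), np.float64(0.030645105976285544)]
(403.0, 320.4999694824219) 0.022 [ 0.49694195 -0.14494152] [np.float64(0.08086327954541297), np.float64(0.030088239064342794)]
(464.3243408203125, 264.0540771484375) 0.004 [ 0.59381705 -0.25640294] [np.float64(0.03929387467255869), np.float64(0.020301224941770318)]
(464.3243408203125, 264.0540771484375) 0.022 [ 0.59085868 -0.25174454] [np.float64(0.03857984683842082), np.float64(0.019932321650956784)]
(412.3236083984375, 257.2059020996094) 0.004 [ 0.60661208 -0.16743586] [np.float64(0.09188164723025552), np.float64(0.018849945958005203)]
(412.3236083984375, 257.2059020996094) 0.022 [ 0.6034212  -0.16439413] [np.float64(0.0902120217704212), np.float64(0.018507414553348103)]
```

View pics/crop1.png

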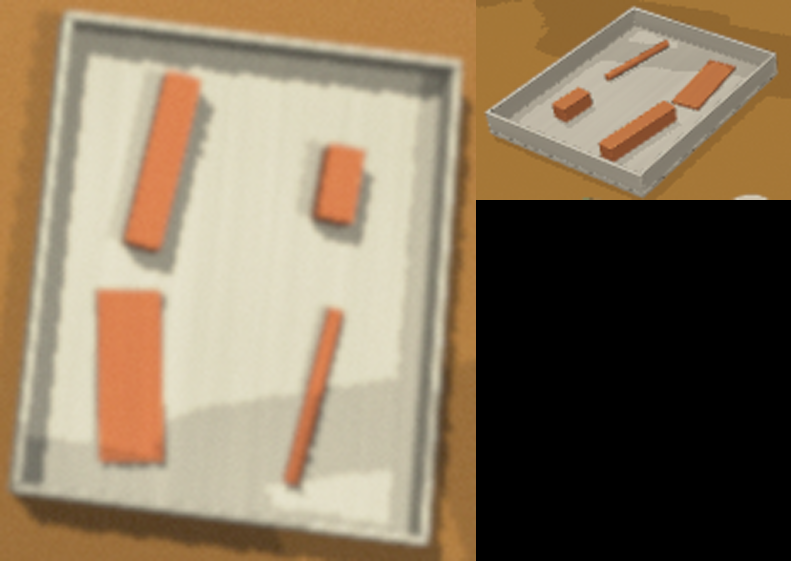

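The crop confirms the bar at (413,258): it is 90 x 18 mm at z = 22 mm and visibly tall in the scene view. The piece at (403,320) is flat and wider, so it's the strip. Next I'll measure the board.

Run:
```python
from h import *
t=load('top0'); s=load('scene0')
cv2.imwrite('pics/crop2.png',cv2.resize(t['pixels'][240:385,85:265],None,fx=4,fy=4,interpolation=cv2.INTER_CUBIC))
cv2.imwrite('pics/crop3.png',cv2.resize(s['pixels'][205:305,355:520],None,fx=4.5,fy=4.5,interpolation=cv2.INTER_CUBIC))
```

```text
(no output)
```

View pics/crop2.png

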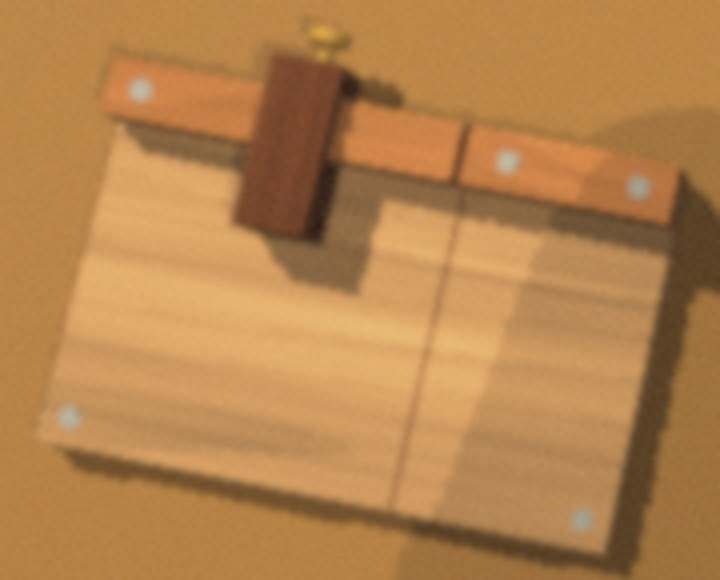

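View pics/crop3.png

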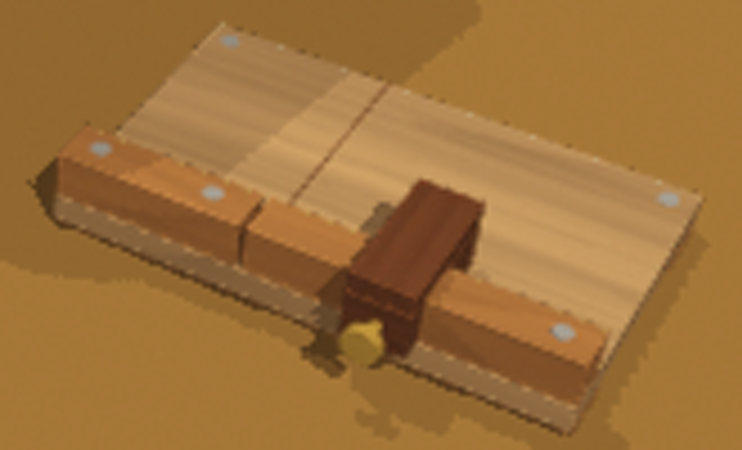

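Run:
```python
from h import *
t=load('top0'); s=load('scene0')
def T(p): return np.array(p,float)/4+[85,240]-.375
def S(p): return np.array(p,float)/4.5+[355,205]-.39
def rep(n,c,f,a,b,z):
    w=onz(c,f([a,b]),z)[:,:2]; d=w[1]-w[0]; print(n,w.round(4).tolist(),'len',np.linalg.norm(d).round(4),'ang',np.degrees(np.arctan2(d[1],d[0])).round(2))
rep('T fence near top',t,T,(105,118),(668,225),.044)
rep('T fence far top',t,T,(115,52),(680,168),.044)
rep('T bed near',t,T,(40,440),(605,553),.020)
rep('T kerf bed',t,T,(460,195),(394,508),.020)
rep('T stop left edge',t,T,(272,55),(235,225),.0545)
rep('T stop right edge',t,T,(347,72),(310,238),.0545)
rep('S bed near',s,S,(702,197),(223,24),.020)
rep('S fence far top',s,S,(600,362),(60,160),.044)
rep('S fence near top',s,S,(607,335),(85,130),.044)
rep('S stop',s,S,(345,280),(420,182),.0545)
rep('S stop+y',s,S,(415,303),(485,205),.0545)
rep('S kerf',s,S,(388,84),(296,198),.020)
# tray
rep('T tray y',t,lambda p:np.array(p,float)/3.4+[365,210]-.35,(68,12),(462,62),.028)
rep('T tray x',t,lambda p:np.array(p,float)/3.4+[365,210]-.35,(68,12),(14,490),.028)
rep('T tray y2',t,lambda p:np.array(p,float)/3.4+[365,210]-.35,(14,490),(430,543),.028)
# bar axis
hsv=cv2.cvtColor(t['pixels'],cv2.COLOR_BGR2HSV)
rep('bar left',t,lambda p:np.array(p,float)/3.4+[365,210]-.35,(168,72),(125,244),.022)
rep('bar right',t,lambda p:np.array(p,float)/3.4+[365,210]-.35,(199,81),(160,250),.022)
Sc=lambda p:np.array(p,float)/2.1+[165,170]-.26
p=np.array([(601,149),(667,103),(676,112),(612,158)],float)-[0,0]; p[:,0]-=476
w=onz(s,Sc(p),.022); print('S bar',w.round(4).tolist(),w.mean(0))
# two-view tri of bar corner check
```

```text
T fence near top [[0.5823, 0.3357], [0.5367, 0.104]] len 0.2362 ang -101.12
T fence far top [[0.6098, 0.3332], [0.5601, 0.0994]] len 0.239 ang -102.01
T bed near [[0.4525, 0.363], [0.4055, 0.1304]] len 0.2373 ang -101.42
T kerf bed [[0.5526, 0.1939], [0.4241, 0.2169]] len 0.1305 ang 169.86
T stop left edge [[0.6062, 0.2655], [0.5367, 0.2772]] len 0.0705 ang 170.45
T stop right edge [[0.599, 0.2346], [0.5312, 0.2468]] len 0.0689 ang 169.81
S bed near [[0.4531, 0.3671], [0.4044, 0.1343]] len 0.2379 ang -101.83
S fence far top [[0.6046, 0.3398], [0.5654, 0.1034]] len 0.2396 ang -99.42
S fence near top [[0.5879, 0.3401], [0.5409, 0.1068]] len 0.238 ang -101.39
S stop [[0.6073, 0.2382], [0.534, 0.2532]] len 0.0748 ang 168.41
S stop+y [[0.6102, 0.267], [0.5388, 0.2814]] len 0.0728 ang 168.54
S kerf [[0.4227, 0.2203], [0.5223, 0.2008]] len 0.1016 ang -11.06
T tray y [[0.6785, -0.1189], [0.6517, -0.3151]] len 0.198 ang -97.79
T tray x [[0.6785, -0.1189], [0.4426, -0.0864]] len 0.2381 ang 172.16
T tray y2 [[0.4426, -0.0864], [0.4164, -0.2845]] len 0.1999 ang -97.56
bar left [[0.6487, -0.1689], [0.5619, -0.1445]] len 0.0902 ang 164.26
bar right [[0.644, -0.1843], [0.5588, -0.1616]] len 0.0882 ang 165.1
S bar [[0.6528, -0.1767, 0.022], [0.5616, -0.1545, 0.022], [0.5717, -0.1382, 0.022], [0.6607, -0.1593, 0.022]] [ 0.6116877  -0.15720227  0.022     ]
```

Emit:
{"fn": "servo_tool", "kwargs": {
  "steps": [0.087,0.02,-0.009,0,0.03,0.087,0.06,-0.027,0.01,0.09,0.087,0.11,-0.05,0.02,0.17,0.087,0.16,-0.072,0.03,0.25,0.087,0.21,-0.095,0.04,0.33,0.087,0.26,-0.117,0.05,0.41,0.087,0.31,-0.14,0.06,0.49,0.087,0.36,-0.162,0.07,0.57,0.087,0.41,-0.185,0.08,0.65,0.087,0.45,-0.203,0.09,0.71,0.087,0.471,-0.212,0.1,0.724,0.087,0.471,-0.212,0.1,0.724]
}}

```text
time: 1.65
position: [0.6053, -0.1612, 0.3035]
tool_rot: [0.991, -0.132, -0.001, -0.0]
ft_force: [-0.6, 0.0, -1.0]
grip_width: 0.087
```

Run:
```python
from h import *
snap('wrist','w1'); snap('scene','s1'); c=load('s1'); print(load('w1')['T'].round(4)); print(get_obs())
```

```text
[[-2.606e-01  9.332e-01  2.474e-01  6.702e-01]
 [-9.655e-01 -2.519e-01 -6.660e-02 -1.801e-01]
 [ 1.000e-04 -2.562e-01  9.666e-01  2.827e-01]
 [ 0.000e+00  0.000e+00  0.000e+00  1.000e+00]]
{'time': 1.75, 'q': array([-4.41586658e-01,  6.50730742e-01,  1.51581009e+00, -5.76892137e-04,
        9.75940815e-01,  1.39616294e+00]), 'joint_velocities': array([-0.02271232, -0.01254081,  0.00127273,  0.00092445, -0.00268743,
        0.00226237]), 'joint_torque': array([ 8.23190399e-01, -4.57794678e+01, -1.44733080e+01,  8.45192978e-02,
       -6.09608763e-02,  4.03625854e-04]), 'position': array([ 0.60457641, -0.16308322,  0.30453835]), 'tool_rot': array([ 9.91126598e-01, -1.32920322e-01, -4.95991590e-04,  9.27834604e-05]), 'ft_force': array([ 0.57915163, -0.25483775, -0.37727757]), 'moment': array([0.02858473, 0.04309204, 0.00576983]), 'grip_width': 0.08699801791782408}
```

View pics/w1.png

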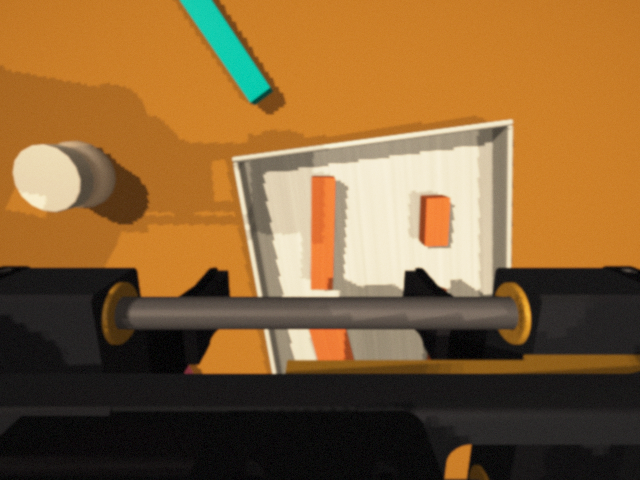

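View pics/s1.png

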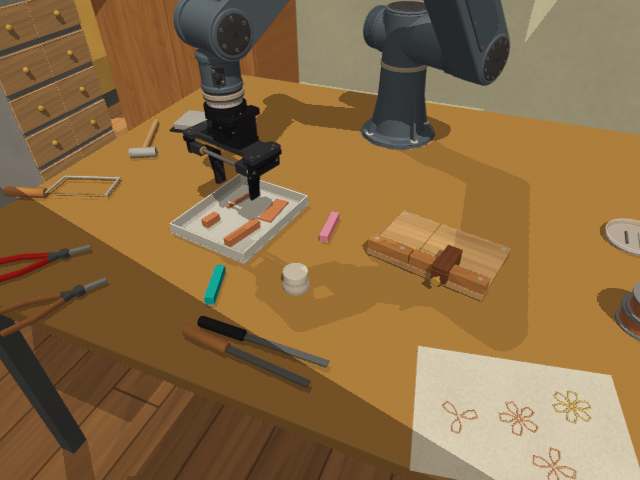

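The wrist view shows the bar from (323,176) to (322,290), running vertically in the image, between the fingers at x≈205 and 430. I'll measure its position in the wrist frame.

```bash
cat >> h.py <<'E'
from scipy.spatial.transform import Rotation as R
def tool(o): return np.array(o['position']),R.from_quat(o['tool_rot']).as_matrix()
E
python3 - <<'E'
from h import *
t=load('w1')
hsv=cv2.cvtColor(t['pixels'],cv2.COLOR_BGR2HSV)
print(hsv[232,318],hsv[232,330],hsv[220,440],hsv[100,100])
m=((hsv[...,0]<14)&(hsv[...,1]>190)).astype(np.uint8); m[:160]=0; m[293:]=0; m[:,:260]=0;m[:,400:]=0
cv2.imwrite('pics/crop4.png',cv2.resize(t['pixels'][150:310,250:480],None,fx=3.4,fy=3.4,interpolation=cv2.INTER_CUBIC))
p,Rm=tool(get_obs())
for c in cv2.findContours(m,0,cv2.CHAIN_APPROX_NONE)[0]:
    if cv2.contourArea(c)<100: continue
    r=cv2.minAreaRect(c); bx=cv2.boxPoints(r); w=onz(t,bx,.022)
    print(bx.round(1).tolist(),w.round(4).tolist(),w.mean(0),[np.linalg.norm(w[i]-w[i-1]).round(4) for i in(1,2)], 'tool',((w.mean(0)-p)@Rm).round(4))
    e=max((w[1]-w[0],w[2]-w[1]),key=np.linalg.norm); print(np.degrees(np.arctan2(e[1],e[0])))
E
```

```text
[ 10 199 226] [ 12 192 245] [ 12 194 244] [ 15 203 175]
[[313.0, 287.0], [313.0, 177.0], [333.0, 177.0], [333.0, 287.0]] [[0.5639, -0.149, 0.022], [0.6485, -0.172, 0.022], [0.6447, -0.1863, 0.022], [0.5597, -0.1645, 0.022]] [ 0.60419131 -0.16797045  0.022     ] [np.float64(0.0877), np.float64(0.0148)] tool [0.0012 0.0047 0.2825]
-15.227190468993662
```

View pics/crop4.png

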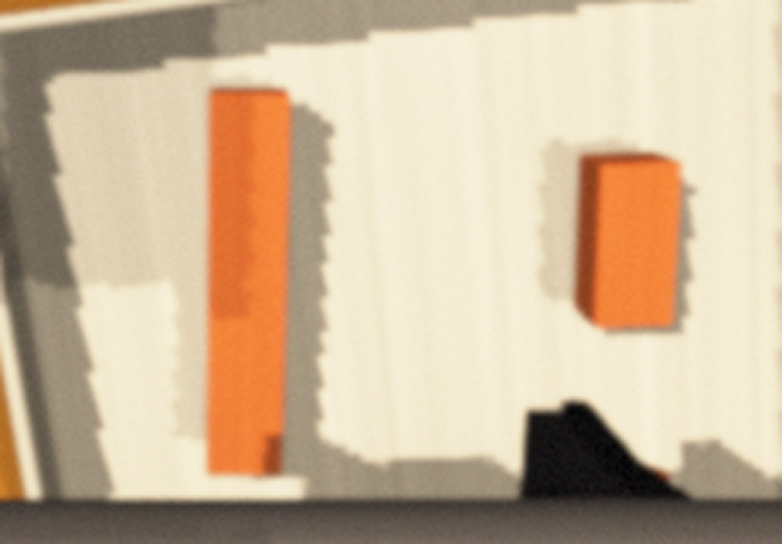

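Emit:
{"fn": "servo_tool", "kwargs": {
  "steps": [0.044,0,0.003,0.01,0,0.044,0,0.003,0.03,0,0.044,0,0.003,0.05,0,0.044,0,0.003,0.06,0,0.044,0,0.003,0.06,0]
}}

```text
time: 2.38
position: [0.6035, -0.1665, 0.244]
tool_rot: [0.991, -0.134, -0.001, -0.0]
ft_force: [-0.1, -0.5, -0.2]
grip_width: 0.0474
```

Run:
```python
from h import *
snap('wrist','w2'); snap('scene','s2'); c=load('s2')['pixels']
cv2.imwrite('pics/crop5.png',cv2.resize(c[110:270,150:330],None,fx=3.3,fy=3.3,interpolation=cv2.INTER_CUBIC))
print(get_obs()['position'],get_obs()['grip_width'])
```

```text
[ 0.60421791 -0.16629621  0.24524313] 0.045606889351464786
```

View pics/w2.png

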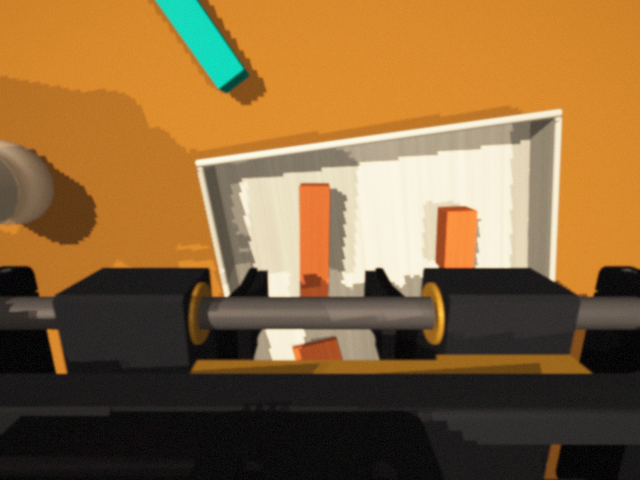

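View pics/crop5.png

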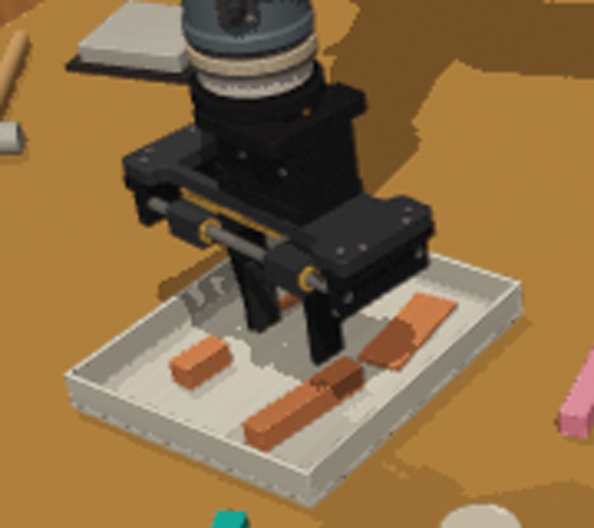

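The fingers straddle the bar in the wrist view: bar 300–329, fingers about 255 and 380. Descending.

Emit:
{"fn": "servo_tool", "kwargs": {
  "steps": [0.044,0,0,0.015,0,0.044,0,0,0.03,0,0.044,0,0,0.042,0,0.044,0,0,0.05,0,0.044,0,0,0.055,0,0.044,0,0,0.055,0],
  "force": 35
}}

```text
time: 3.22
position: [0.6041, -0.1657, 0.1893]
tool_rot: [0.991, -0.133, -0.0, -0.0]
ft_force: [0.7, -0.5, 0.5]
grip_width: 0.0441
```

Emit:
{"fn": "servo_tool", "kwargs": {
  "steps": [0.03,0,0,0,0,0.024,0,0,0,0,0.02,0,0,0,0,0.016,0,0,0,0,0.01,0,0,0,0,0.01,0,0,0,0,0.01,0,0,0,0],
  "force": 35
}}

```text
time: 4.1
position: [0.6042, -0.1656, 0.1899]
tool_rot: [0.991, -0.133, 0.0, -0.0]
ft_force: [-0.0, 0.9, 1.9]
grip_width: 0.0173
```

Emit:
{"fn": "servo_tool", "kwargs": {
  "steps": [0.01,0,0,-0.005,0,0.01,0,0,-0.01,0,0.01,0,0,-0.02,0,0.01,0,0,-0.03,0,0.01,0,0,-0.03,0]
}}

```text
time: 4.72
position: [0.6046, -0.166, 0.2211]
tool_rot: [0.991, -0.133, 0.001, 0.0]
ft_force: [-0.3, -1.4, -0.9]
grip_width: 0.0175
```

Run:
```python
from h import *
snap('wrist','w3'); snap('scene','s3'); c=load('s3')['pixels']
cv2.imwrite('pics/crop6.png',cv2.resize(c[110:270,150:330],None,fx=3.3,fy=3.3,interpolation=cv2.INTER_CUBIC))
o=get_obs();print(o['position'],o['grip_width'],o['ft_force'],o['moment'])
```

```text
[ 0.60409199 -0.16578749  0.22008771] 0.01743549806858014 [-0.38973039  0.52986571 -2.72670634] [ 0.07528536  0.05031166 -0.00019614]
```

View pics/w3.png

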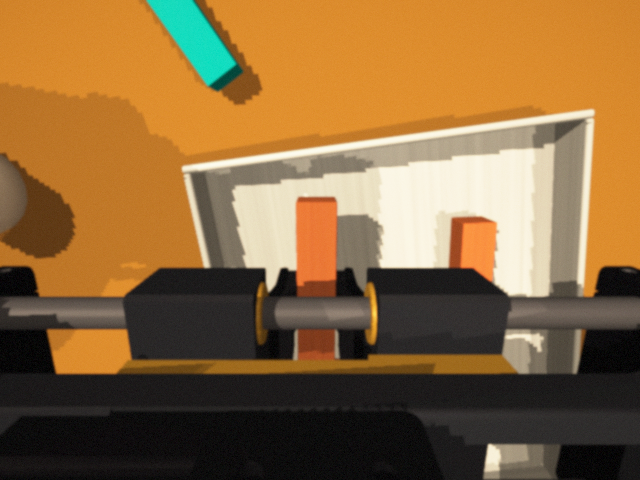

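View pics/crop6.png

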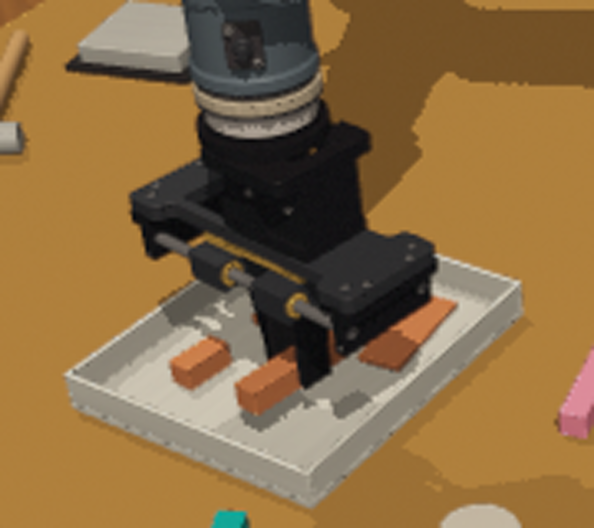

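The bar is held: 17.4 mm opening, about 2.6 N weight, with the other pieces undisturbed. Next I'll work out the bar's offset in the hand and the move to the board.

```bash
cat > brd.py <<'E'
import numpy as np
th=np.radians(-11.4); u=np.array([np.cos(th),np.sin(th)]); v=np.array([-np.sin(th),np.cos(th)])
foot=np.array([.5615,.222]); ys=.022
E
python3 - <<'E'
from h import *; from brd import *
t=load('w3'); p,Rm=tool(get_obs()); z=.0526
e=onz(t,[[316.5,198]],z)[0]; print('bar front end in tool',((e-p)@Rm).round(4))
tgt=foot+u*-.036+v*(ys-.045-.008)
d=np.r_[tgt,.30]-p; print(tgt,'tool delta',(d@Rm).round(4), np.hypot(*tgt))
for q in ((312,200),): print('tub',onz(load('top0'),[q],.042))
E
```

```text
bar front end in tool [0.0469 0.0018 0.1675]
[0.52008286 0.19872726] tool delta [-0.1772 -0.3294 -0.08  ] 0.5567573119797359
tub [[0.69850808 0.00479877 0.042     ]]
```

Emit:
{"fn": "servo_tool", "kwargs": {
  "steps": [0.01,0,0,-0.02,0,0.01,0,0,-0.05,0,0.01,-0.005,-0.01,-0.07,-0.05,0.01,-0.015,-0.028,-0.08,-0.14,0.01,-0.03,-0.056,-0.08,-0.28,0.01,-0.046,-0.086,-0.08,-0.42,0.01,-0.062,-0.115,-0.08,-0.56,0.01,-0.077,-0.144,-0.08,-0.7,0.01,-0.093,-0.173,-0.08,-0.84,0.01,-0.108,-0.202,-0.08,-0.98,0.01,-0.124,-0.23,-0.08,-1.12,0.01,-0.134,-0.248,-0.08,-1.2]
}}

```text
time: 6.32
position: [0.5391, 0.1109, 0.3005]
tool_rot: [0.892, 0.452, -0.0, -0.0]
ft_force: [1.0, -0.3, -2.5]
grip_width: 0.0178
```

Run:
```python
from h import *; from brd import *
p,Rm=tool(get_obs()); 
tgt=foot+u*-.036+v*(ys-.045-.008)
print(p,get_obs()['q'],((np.r_[tgt,.30]-p)@Rm).round(4)); print(np.degrees(np.arctan2(Rm[1,0],Rm[0,0])))
```

```text
[0.53906377 0.11085136 0.30048783] [-3.67592357e-04  5.74815147e-01  1.71549047e+00  5.33737593e-04
  8.51903453e-01  6.31050057e-01] [ 0.0597 -0.0672  0.0005]
53.80228817880519
```

Emit:
{"fn": "servo_tool", "kwargs": {
  "steps": [0.01,0.01,-0.011,0.005,-0.08,0.01,0.025,-0.028,0.01,-0.18,0.01,0.04,-0.045,0.015,-0.28,0.01,0.053,-0.06,0.02,-0.37,0.01,0.06,-0.067,0.02,-0.438,0.01,0.06,-0.067,0.02,-0.438,0.01,0.06,-0.067,0.02,-0.438]
}}

```text
time: 7.2
position: [0.5221, 0.1969, 0.2802]
tool_rot: [0.774, 0.633, 0.0, 0.0]
ft_force: [0.2, -0.3, -2.4]
grip_width: 0.0176
```

Run:
```python
from h import *
snap('wrist','w4'); snap('scene','s4'); snap('top','t4'); c=load('s4')['pixels']
cv2.imwrite('pics/crop7.png',cv2.resize(c[150:310,350:530],None,fx=3.3,fy=3.3,interpolation=cv2.INTER_CUBIC))
o=get_obs();print(o['position'],o['tool_rot'],o['grip_width'],o['ft_force'],o['moment'])
```

```text
[0.52234125 0.19648004 0.27998036] [7.74458646e-01 6.32624527e-01 9.41212545e-05 7.46107779e-05] 0.01781483081407044 [ 0.23166957 -1.03911193 -1.38942631] [-0.00749082 -0.07417266 -0.00302779]
```

View pics/w4.png

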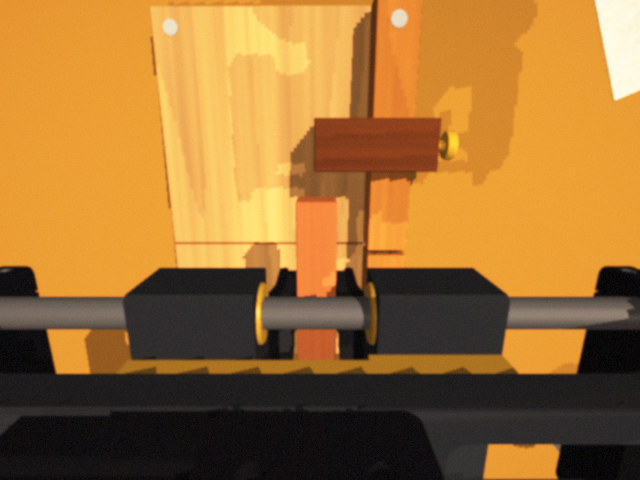

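View pics/crop7.png

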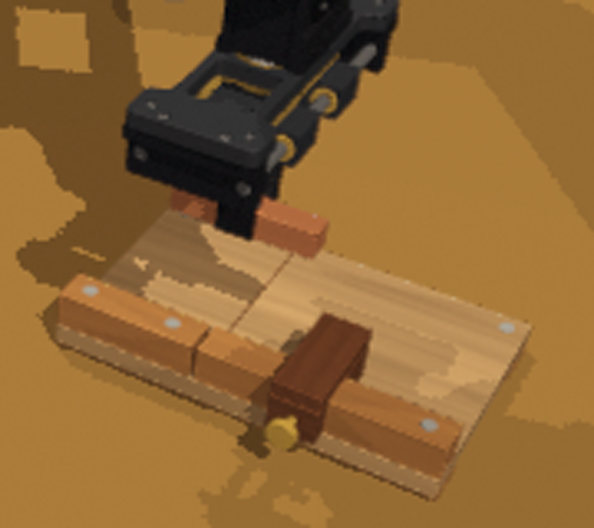

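Run:
```python
from h import *; from brd import *
t=load('w4'); p,Rm=tool(get_obs())
cv2.imwrite('pics/crop8.png',cv2.resize(t['pixels'][0:290,280:460],None,fx=2.05,fy=2.05,interpolation=cv2.INTER_CUBIC))
def rep(n,uv,z):
    w=onz(t,uv,z); d=w[1]-w[0]; b=[((x[:2]-foot)@u,(x[:2]-foot)@v) for x in w]
    print(n,'board',np.round(b,4).tolist(),'ang',np.degrees(np.arctan2(d[1],d[0])).round(2),'tool',((w-p)@Rm).round(4).tolist())
rep('stop face',[(315,171.5),(438,171.5)],.0545)
rep('fence near top',[(377,5),(368,250)],.044)
rep('fence far top',[(421,5),(403,250)],.044)
rep('bed near',[(152,5),(175,265)],.020)
rep('kerf',[(178,242),(364,243)],.020)
```

```text
stop face board [[-0.0356, 0.0208], [0.0358, 0.0208]] ang -11.44 tool [[0.0536, -0.0024, 0.2255], [0.0537, 0.069, 0.2255]]
fence near top board [[-0.0017, 0.1095], [-0.0014, -0.0299]] ang -101.29 tool [[0.1423, 0.0313, 0.236], [0.0029, 0.0319, 0.236]]
fence far top board [[0.0223, 0.1095], [0.0212, -0.0299]] ang -101.85 tool [[0.1423, 0.0553, 0.236], [0.0029, 0.0545, 0.236]]
bed near board [[-0.1344, 0.118], [-0.1376, -0.0485]] ang -102.51 tool [[0.1505, -0.1014, 0.26], [-0.0159, -0.1043, 0.26]]
kerf board [[-0.1337, -0.0311], [-0.0007, -0.0319]] ang -11.74 tool [[0.0014, -0.1004, 0.26], [0.0009, 0.0325, 0.26]]
```

View pics/crop8.png

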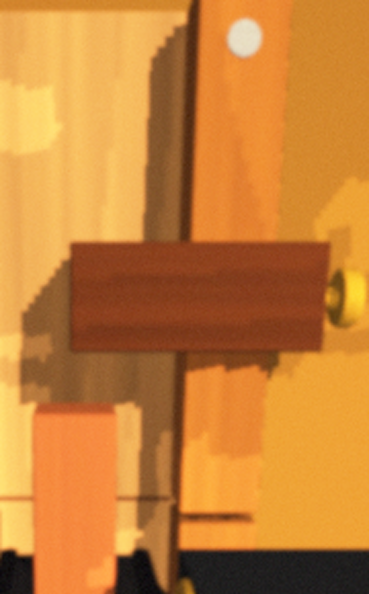

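Wrist-view measurements agree with the board estimate to about 1.5 mm: fence near face at tool y ≈ +32 mm, stop face at tool x ≈ +53.5 mm, bar end about 6.5 mm short of the stop. I'll lower here, clear of the fence.

Emit:
{"fn": "servo_tool", "kwargs": {
  "steps": [0.01,0,0,0.015,0,0.01,0,0,0.035,0,0.01,0,0,0.052,0,0.01,0,0,0.063,0,0.01,0,0,0.069,0,0.01,0,0,0.07,0,0.01,0,0,0.071,0,0.01,0,0,0.071,0]
}}

```text
time: 8.35
position: [0.5224, 0.197, 0.2092]
tool_rot: [0.774, 0.633, 0.0, 0.0]
ft_force: [0.1, 0.3, -2.1]
grip_width: 0.0177
```

Emit:
{"fn": "servo_tool", "kwargs": {
  "steps": [0.01,0,0,0.001,0,0.01,0,0,0.002,0,0.01,0,0,0.003,0,0.01,0,0,0.003,0]
}}

```text
time: 8.85
position: [0.5223, 0.1969, 0.2059]
tool_rot: [0.774, 0.633, 0.0, 0.0]
ft_force: [-0.4, 0.8, -0.0]
grip_width: 0.0179
```

Emit:
{"fn": "servo_tool", "kwargs": {
  "steps": [0.01,0,0,0.0005,0,0.01,0,0,0.001,0,0.01,0,0,0.001,0]
}}

```text
time: 9.22
position: [0.5222, 0.1969, 0.2059]
tool_rot: [0.774, 0.633, 0.0, 0.0]
ft_force: [-0.9, -0.6, 8.6]
grip_width: 0.0177
```

Emit:
{"fn": "servo_tool", "kwargs": {
  "steps": [0.01,0,0,-0.0008,0,0.02,0,0,-0.0008,0,0.026,0,0,-0.0008,0,0.026,0,0,-0.0008,0,0.026,0,0,-0.003,0,0.026,0,0,-0.02,0,0.026,0,0,-0.04,0,0.026,0,0,-0.06,0,0.026,0,0,-0.06,0]
}}

```text
time: 10.35
position: [0.5229, 0.1971, 0.2671]
tool_rot: [0.774, 0.633, 0.002, 0.001]
ft_force: [0.3, -0.6, 0.1]
grip_width: 0.0261
```

Run:
```python
from h import *
snap('wrist','w5'); snap('scene','s5'); c=load('s5')['pixels']
cv2.imwrite('pics/crop9.png',cv2.resize(c[150:310,350:530],None,fx=3.3,fy=3.3,interpolation=cv2.INTER_CUBIC))
o=get_obs();print(o['position'],o['tool_rot'],o['grip_width'],o['ft_force'],o['moment'])
```

```text
[0.52216009 0.19691749 0.26522063] [7.74148427e-01 6.33003982e-01 3.54913424e-04 2.12961889e-04] 0.025845616042746235 [ 0.58476268 -0.12510409 -0.03011315] [-0.01467083 -0.02577603  0.03240178]
```

View pics/w5.png

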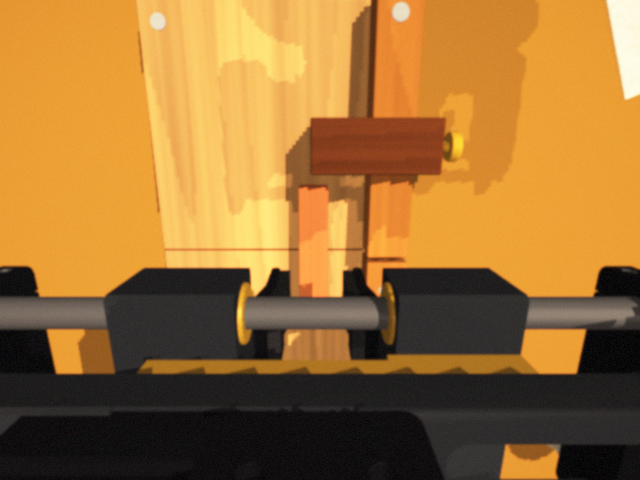

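View pics/crop9.png

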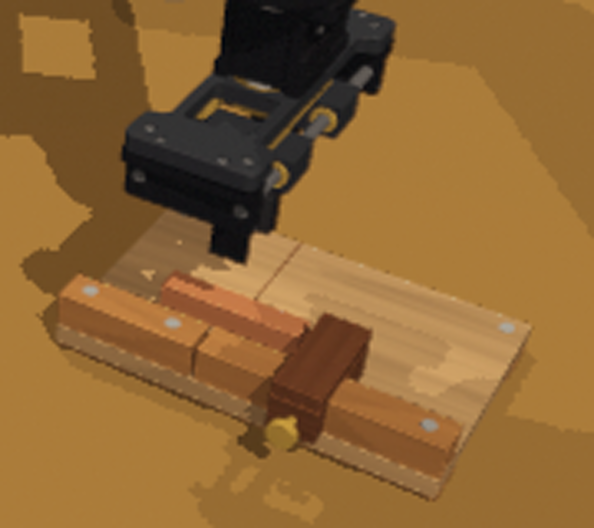

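The bar lies flat on the bed, roughly 6 mm from the stop and 23 mm from the fence. Before pushing I'll check the finger shape up close.

Run:
```python
from h import *
t=load('w1')['pixels']; s=load('scene0')['pixels']; s1=load('s1')['pixels']
a=cv2.resize(t[255:385,170:245],None,fx=4,fy=4,interpolation=cv2.INTER_CUBIC)
b=cv2.resize(s[0:75,105:210],None,fx=4,fy=4,interpolation=cv2.INTER_CUBIC)
im=np.zeros((520,300+420,3),np.uint8); im[:,:300]=a; im[:300,300:]=b
im=cv2.convertScaleAbs(im,alpha=2.5,beta=10); cv2.imwrite('pics/crop10.png',im)
```

View pics/crop10.png

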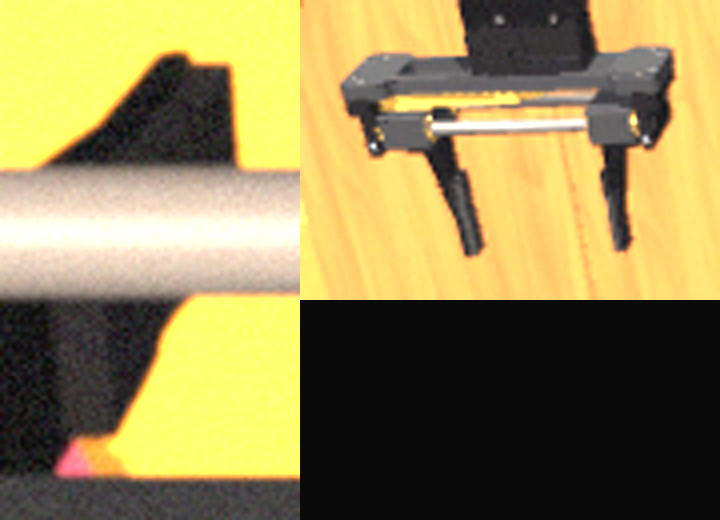

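Emit:
{"fn": "servo_tool", "kwargs": {
  "steps": [0.0,0,-0.015,0,0,0.0,0,-0.035,0,0,0.0,0,-0.045,0.01,0,0.0,0,-0.045,0.03,0,0.0,0,-0.045,0.045,0,0.0,0,-0.045,0.055,0,0.0,0,-0.045,0.059,0,0.0,0,-0.045,0.059,0]
}}

```text
time: 11.45
position: [0.4783, 0.2058, 0.2055]
tool_rot: [0.774, 0.633, -0.0, -0.0]
ft_force: [0.0, -0.0, 0.7]
grip_width: 0.0003
```

Emit:
{"fn": "servo_tool", "kwargs": {
  "steps": [0.0,0,0.006,0,0,0.0,0,0.012,0,0,0.0,0,0.018,0,0,0.0,0,0.021,0,0,0.0,0,0.024,0,0,0.0,0,0.026,0,0,0.0,0,0.028,0,0,0.0,0,0.03,0,0]
}}

```text
time: 12.45
position: [0.507, 0.1999, 0.2056]
tool_rot: [0.774, 0.633, -0.001, -0.001]
ft_force: [-1.2, 1.5, 1.1]
grip_width: 0.0006
```

Run:
```python
from h import *
snap('wrist','w6'); snap('scene','s6'); c=load('s6')['pixels']
cv2.imwrite('pics/crop11.png',cv2.resize(c[150:310,350:530],None,fx=3.3,fy=3.3,interpolation=cv2.INTER_CUBIC))
o=get_obs();print(o['position'],o['tool_rot'],o['grip_width'],o['ft_force'],o['moment'])
```

```text
[0.50754236 0.19985719 0.20566298] [ 7.74144506e-01  6.33008897e-01 -1.32681109e-04 -3.91272494e-05] 0.00020654356458063512 [-1.05726136 -0.95241131  0.96406665] [-0.00534166  0.05668897  0.04566521]
```

View pics/w6.png

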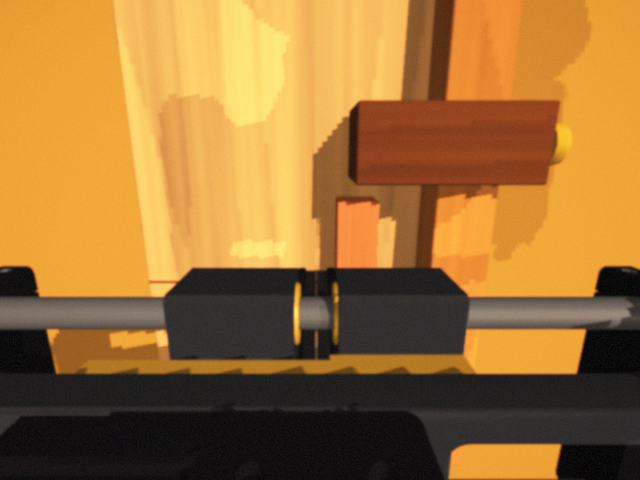

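View pics/crop11.png

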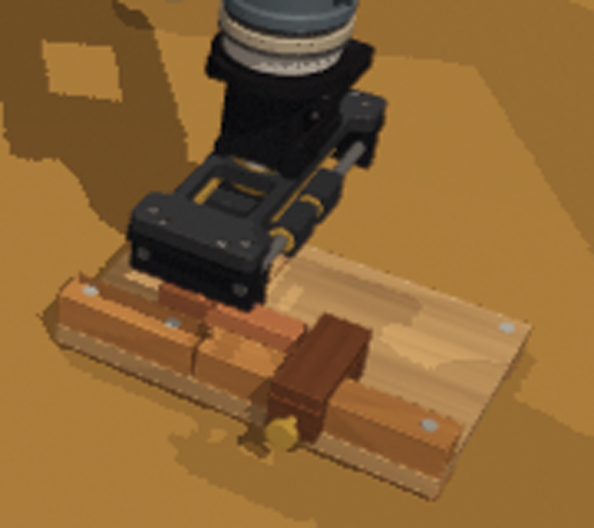

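Emit:
{"fn": "servo_tool", "kwargs": {
  "steps": [0.0,0,0.003,0,0,0.0,0,0.006,0,0,0.0,0,0.009,0,0,0.0,0,0.012,0,0,0.0,0,0.014,0,0,0.0,0,0.016,0,0,0.0,0,0.017,0,0,0.0,0,0.017,0,0]
}}

```text
time: 13.55
position: [0.5244, 0.1965, 0.2058]
tool_rot: [0.774, 0.633, 0.0, 0.0]
ft_force: [-1.2, -0.2, 0.3]
grip_width: 0.0007
```

Emit:
{"fn": "servo_tool", "kwargs": {
  "steps": [0.0,0,0.001,0,0,0.0,0,0.002,0,0,0.0,0,0.003,0,0,0.0,0,0.003,0,0]
}}

```text
time: 14.05
position: [0.5273, 0.1959, 0.2058]
tool_rot: [0.774, 0.633, 0.0, 0.0]
ft_force: [-0.2, 0.6, 0.4]
grip_width: 0.0006
```

Emit:
{"fn": "servo_tool", "kwargs": {
  "steps": [0.0,0,0.001,0,0,0.0,0,0.002,0,0,0.0,0,0.003,0,0,0.0,0,0.003,0,0]
}}

```text
time: 14.55
position: [0.5289, 0.1956, 0.2056]
tool_rot: [0.774, 0.633, -0.001, -0.001]
ft_force: [-5.0, 2.0, 3.6]
grip_width: 0.0007
```

Run:
```python
from h import *
snap('wrist','w7'); snap('scene','s7'); c=load('s7')['pixels']
cv2.imwrite('pics/crop12.png',cv2.resize(c[150:310,350:530],None,fx=3.3,fy=3.3,interpolation=cv2.INTER_CUBIC))
o=get_obs();print(o['position'],o['tool_rot'],o['grip_width'],o['ft_force'],o['moment'])
```

```text
[0.52887117 0.1955578  0.20560787] [ 0.77419283  0.63294702 -0.00144425 -0.00120095] 0.00032183937513147014 [-3.64396254  2.53046391  5.01150473] [0.23960409 0.69746249 0.02655334]
```

View pics/w7.png

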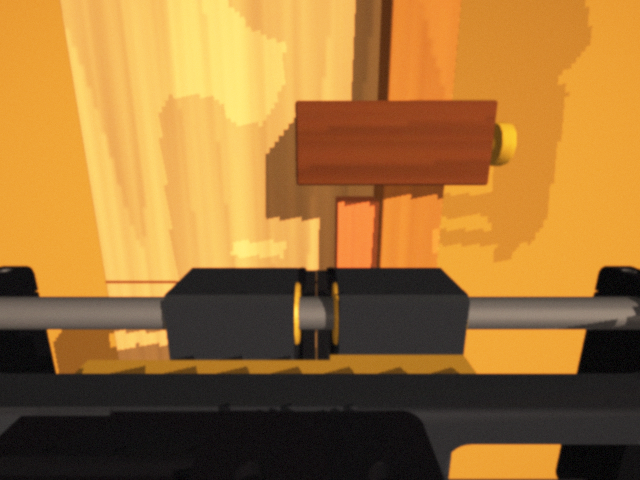

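View pics/crop12.png

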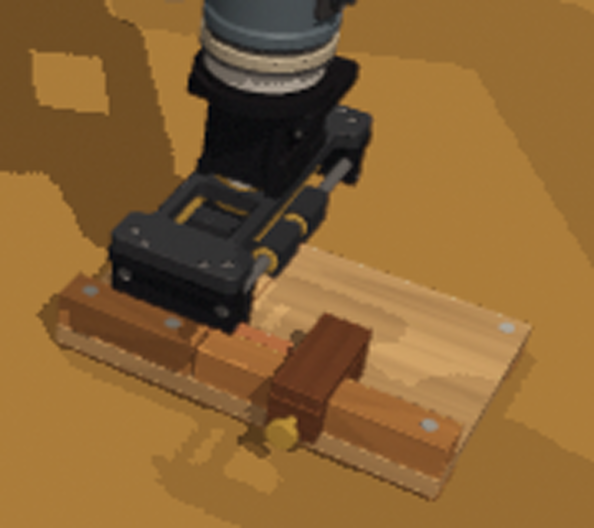

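The fence contact is felt: the reaction is −x and also upward, so the tapered finger backs push diagonally. Now I'll go behind the bar's −y end and push it along to the stop.

Emit:
{"fn": "servo_tool", "kwargs": {
  "steps": [0.0,0,-0.006,0,0,0.0,0,-0.012,-0.01,0,0.0,0,-0.012,-0.03,0,0.0,-0.02,-0.006,-0.04,0,0.0,-0.045,0.0,-0.04,0,0.0,-0.065,0.006,-0.04,0,0.0,-0.075,0.007,-0.03,0,0.0,-0.075,0.007,-0.015,0,0.0,-0.075,0.007,-0.004,0,0.0,-0.075,0.007,0,0,0.0,-0.075,0.007,0,0]
}}

```text
time: 16.02
position: [0.5219, 0.1209, 0.2051]
tool_rot: [0.774, 0.633, -0.0, -0.0]
ft_force: [-0.2, 0.4, 0.1]
grip_width: 0.0006
```

Run:
```python
from h import *
snap('wrist','w8'); snap('scene','s8'); c=load('s8')['pixels']
cv2.imwrite('pics/crop13.png',cv2.resize(c[150:310,350:530],None,fx=3.3,fy=3.3,interpolation=cv2.INTER_CUBIC))
o=get_obs();print(o['position'],o['tool_rot'],o['grip_width'],o['ft_force'],o['moment'])
```

```text
[0.52212047 0.12077059 0.20579754] [7.73997184e-01 6.33189022e-01 1.19708591e-04 8.46055859e-05] 0.0003966888316855393 [-0.00058147 -0.50636139 -0.07018733] [ 0.00364092 -0.11125794 -0.03834215]
```

View pics/w8.png

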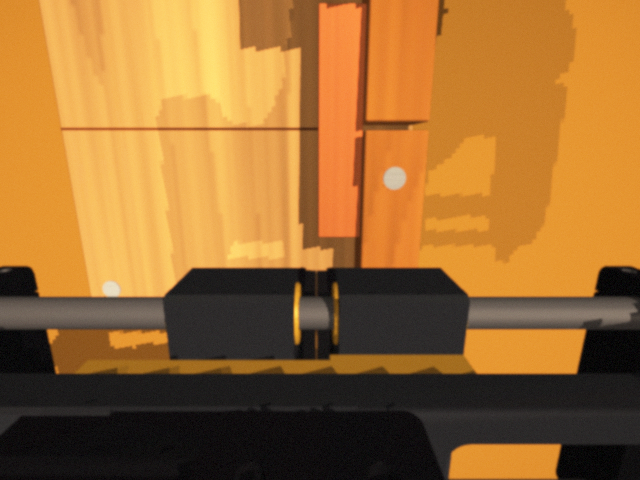

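View pics/crop13.png

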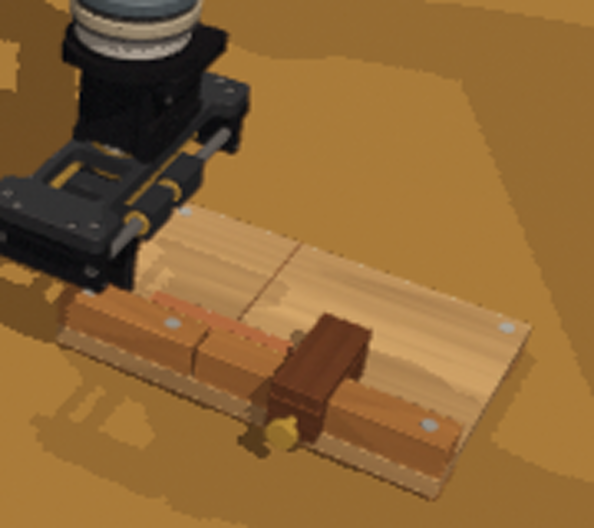

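Run:
```python
from h import *
t=load('w8'); p,Rm=tool(get_obs())
for uv in [(319,237),(358,237),(316,100),(361,100)]: print(uv,((onz(t,[uv],.038)[0]-p)@Rm).round(4))
```

```text
(319, 237) [ 0.0293 -0.0006  0.1678]
(358, 237) [0.0293 0.0164 0.1678]
(316, 100) [ 0.0851 -0.0019  0.1678]
(361, 100) [0.0851 0.0158 0.1678]
```

Emit:
{"fn": "servo_tool", "kwargs": {
  "steps": [0.0,0.004,0.003,0,0,0.0,0.01,0.003,0,0,0.0,0.015,0.003,0,0,0.0,0.018,0.003,0,0,0.0,0.02,0.003,0,0,0.0,0.022,0.003,0,0,0.0,0.023,0.003,0,0,0.0,0.024,0.003,0,0,0.0,0.024,0.003,0,0]
}}

```text
time: 17.25
position: [0.5297, 0.1433, 0.2058]
tool_rot: [0.774, 0.633, -0.0, -0.0]
ft_force: [-0.6, -1.5, 1.2]
grip_width: 0.0002
```

Emit:
{"fn": "servo_tool", "kwargs": {
  "steps": [0.0,0.001,0,0,0,0.0,0.002,0,0,0,0.0,0.002,0,0,0]
}}

```text
time: 17.62
position: [0.5301, 0.1454, 0.2057]
tool_rot: [0.774, 0.633, -0.0, -0.0]
ft_force: [0.3, -1.2, 1.0]
grip_width: 0.0002
```

Emit:
{"fn": "servo_tool", "kwargs": {
  "steps": [0.0,0.001,0,0,0,0.0,0.0015,0,0,0,0.0,0.0015,0,0,0]
}}

```text
time: 18.0
position: [0.5304, 0.1469, 0.2057]
tool_rot: [0.774, 0.633, 0.0, -0.0]
ft_force: [-0.8, -0.6, 0.5]
grip_width: 0.0004
```

Emit:
{"fn": "servo_tool", "kwargs": {
  "steps": [0.0,0.001,0,0,0,0.0,0.0015,0,0,0,0.0,0.0015,0,0,0]
}}

```text
time: 18.38
position: [0.5307, 0.148, 0.2057]
tool_rot: [0.774, 0.633, -0.0, 0.0]
ft_force: [-1.0, -4.7, 1.0]
grip_width: 0.0002
```

Emit:
{"fn": "servo_tool", "kwargs": {
  "steps": [0.0,0.0005,0,0,0,0.0,0.001,0,0,0,0.0,0.001,0,0,0]
}}

```text
time: 18.75
position: [0.5308, 0.1483, 0.2057]
tool_rot: [0.774, 0.633, -0.001, 0.0]
ft_force: [-1.4, -8.4, 2.4]
grip_width: 0.0005
```

Run:
```python
from h import *
snap('wrist','w9'); snap('scene','s9'); c=load('s9')['pixels']
cv2.imwrite('pics/crop14.png',cv2.resize(c[190:300,370:510],None,fx=4.5,fy=4.5,interpolation=cv2.INTER_CUBIC))
o=get_obs();print(o['position'],o['tool_rot'],o['grip_width'],o['ft_force'],o['moment'])
```

```text
[0.53078864 0.14827403 0.20572607] [ 7.73976588e-01  6.33213385e-01 -9.79841924e-04  3.01141424e-04] 4.742622489279643e-05 [-0.24000752 -8.12412322  2.53328341] [-1.34785103  0.10220697 -0.10928183]
```

View pics/w9.png

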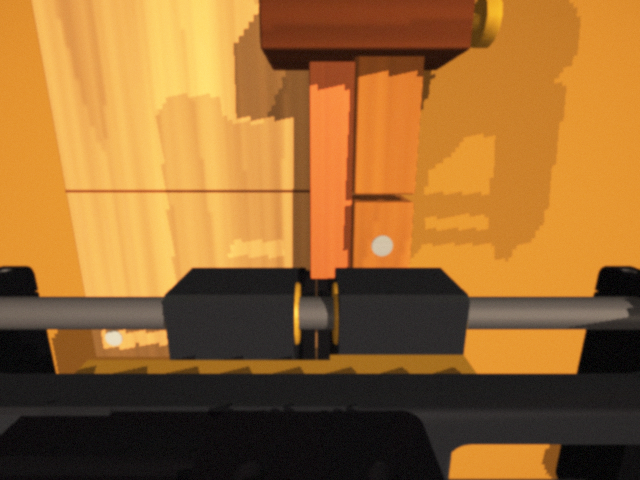

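View pics/crop14.png

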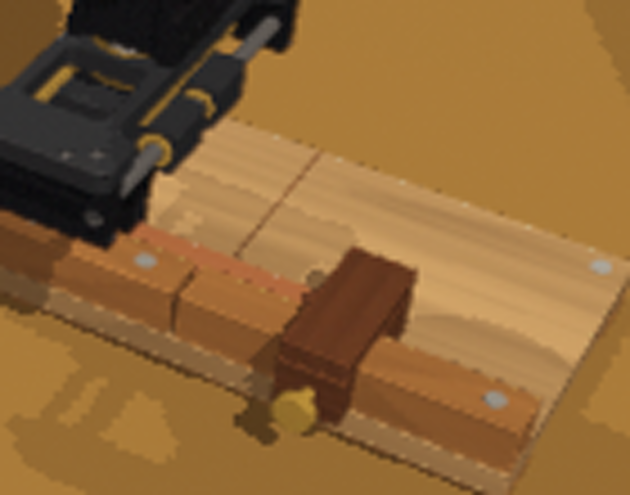

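The bar end is against the stop (8 N felt) and flush with the fence in the wrist view. I'll go back to its near side, at the middle of the bar, for the final push.

Emit:
{"fn": "servo_tool", "kwargs": {
  "steps": [0.0,-0.003,0,0,0,0.0,-0.008,0,-0.005,0,0.0,-0.008,-0.005,-0.03,0,0.0,0.0,-0.02,-0.045,0,0.0,0.03,-0.032,-0.045,0,0.0,0.05,-0.035,-0.045,0,0.0,0.0545,-0.035,-0.035,0,0.0,0.0545,-0.035,-0.015,0,0.0,0.0545,-0.035,-0.005,0,0.0,0.0545,-0.032,-0.003,0,0.0,0.0545,-0.03,-0.003,0]
}}

```text
time: 20.23
position: [0.5129, 0.2083, 0.2086]
tool_rot: [0.774, 0.633, 0.0, 0.0]
ft_force: [-0.3, -0.2, 0.1]
grip_width: 0.0005
```

Emit:
{"fn": "servo_tool", "kwargs": {
  "steps": [0.0,0,0.005,0,0,0.0,0,0.01,0,0,0.0,0,0.014,0,0,0.0,0,0.016,0,0,0.0,0,0.0175,0,0,0.0,0,0.0175,0,0]
}}

```text
time: 20.98
position: [0.5295, 0.2051, 0.2088]
tool_rot: [0.774, 0.633, -0.0, -0.0]
ft_force: [-0.5, -0.4, -0.1]
grip_width: 0.0006
```

Run:
```python
from h import *
snap('wrist','w10')
o=get_obs();print(o['position'],o['tool_rot'],o['grip_width'],o['ft_force'],o['moment'])
```

```text
[0.52942786 0.20514038 0.20871212] [ 7.74166227e-01  6.32982333e-01 -1.15900350e-04 -6.97726409e-05] 0.00034411220610569045 [ 1.00676884  1.61215522 -0.22913704] [-0.02185001 -0.11862941 -0.0407354 ]
```

View pics/w10.png

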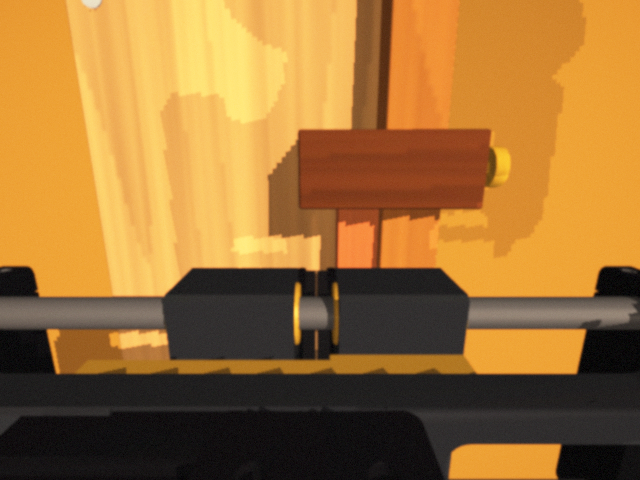

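Emit:
{"fn": "servo_tool", "kwargs": {
  "steps": [0.0,0,0.001,0,0,0.0,0,0.0015,0.0,0,0.0,0,0.002,0.0005,0,0.0,0,0.002,0.0005,0]
}}

```text
time: 21.52
position: [0.5306, 0.2048, 0.2081]
tool_rot: [0.774, 0.633, -0.001, -0.001]
ft_force: [-4.5, 1.3, 2.3]
grip_width: 0.0003
```

Emit:
{"fn": "servo_tool", "kwargs": {
  "steps": [0.0,0,0.0005,0.0005,0,0.0,0,0.001,0.001,0,0.0,0,0.001,0.001,0]
}}

```text
time: 21.9
position: [0.5309, 0.2046, 0.207]
tool_rot: [0.774, 0.633, -0.002, -0.001]
ft_force: [-7.1, 1.9, 3.9]
grip_width: 0.0005
```

```bash
cat > f.py <<'E'
from h import *; from brd import *
o=get_obs();f=o['ft_force'];print(o['time'],o['position'].round(4),'into fence',-(f[:2]@u),'along y',f[:2]@v,'down',f[2],o['moment'].round(2),o['tool_rot'].round(4),o['grip_width'])
E
python3 f.py
```

```text
21.9 [0.5309 0.2046 0.207 ] into fence 7.302597514968241 along y 0.4722299163953081 down 3.8530535158986803 [0.3  0.91 0.02] [ 0.7742  0.633  -0.002  -0.0014] 0.0005137043672439098
```

Run:
```python
from h import *
t=load('w1')
p=np.array([.60457641,-.16308322,.30453835]); Rm=R.from_quat([.991126598,-.13292,-.000496,.0000928]).as_matrix()
o,d=ray(t,[(170+x/4-.4,255+y/4-.4) for x,y in [(165,57),(185,55),(190,65),(230,65),(237,160),(130,100),(100,130),(45,165)]])
o=(o-p)@Rm; d=d@Rm
for xf in (.0095,):
    w=o+d*((xf-o[0])/d[:,0])[:,None]; print((w*1000).round(1).tolist())
```

```text
[[9.5, -51.9, 181.4], [9.5, -49.6, 182.2], [9.5, -48.1, 178.7], [9.5, -43.3, 178.7], [9.5, -35.8, 151.4], [9.5, -51.7, 167.4], [9.5, -52.2, 158.9], [9.5, -54.7, 150.0]]
```

Side contact on the tapered finger back works: the reaction is into the fence and down, the bar is seated, and the tips are about 5 mm above the bed. I'll increase the push in steps.

Emit:
{"fn": "servo_tool", "kwargs": {
  "steps": [0.0,0,0.001,0.0002,0,0.0,0,0.002,0.0004,0,0.0,0,0.003,0.0006,0,0.0,0,0.003,0.0006,0]
}}

```text
time: 22.4
position: [0.5319, 0.2044, 0.2063]
tool_rot: [0.774, 0.633, -0.004, -0.003]
ft_force: [-11.1, 3.4, 7.6]
grip_width: 0.0003
```

```bash
python3 f.py
```

```text
22.4 [0.5319 0.2044 0.2063] into fence 11.578103507982973 along y 1.111761018884093 down 7.588516354902552 [0.67 1.63 0.06] [ 0.7742  0.6329 -0.0043 -0.0033] 0.0003433496182045244
```

Emit:
{"fn": "servo_tool", "kwargs": {
  "steps": [0.0,0,0.002,0.0,0,0.0,0,0.004,0.0,0,0.0,0,0.006,0.0,0,0.0,0,0.008,0.0,0,0.0,0,0.008,0.0,0]
}}

```text
time: 23.02
position: [0.5347, 0.2041, 0.2063]
tool_rot: [0.774, 0.632, -0.01, -0.009]
ft_force: [-22.0, 10.5, 18.7]
grip_width: 0.0004
```

```bash
python3 f.py
```

```text
23.025 [0.5347 0.2041 0.2063] into fence 23.66132211359723 along y 5.981950470190615 down 18.656962733483017 [1.7  3.55 0.02] [ 0.7745  0.6325 -0.01   -0.0086] 0.0004382899049655218
```

Good: 24 N into the fence and 19 N down. However, the tool also drags 6 N away from the stop, so I'll correct that towards the stop.

Emit:
{"fn": "servo_tool", "kwargs": {
  "steps": [0.0,0.001,0,0.0,0,0.0,0.002,0.0,0.0,0,0.0,0.003,0.0,0.0,0,0.0,0.004,0.0,0.0,0,0.0,0.004,0.0,0.0,0]
}}

```text
time: 23.65
position: [0.5352, 0.2057, 0.2053]
tool_rot: [0.774, 0.633, -0.013, -0.007]
ft_force: [-20.8, -0.5, 14.6]
grip_width: 0.0007
```

```bash
python3 f.py
python3 - <<'E'
from h import *
snap('wrist','w11'); snap('scene','s11'); snap('top','t11')
c=load('s11')['pixels'];w=load('w11')['pixels'];t=load('t11')['pixels']
a=cv2.resize(w[110:280,250:480],(690,510),interpolation=cv2.INTER_CUBIC)
cv2.imwrite('pics/crop15.png',a)
cv2.imwrite('pics/crop16.png',cv2.resize(c[150:310,350:530],None,fx=3.3,fy=3.3,interpolation=cv2.INTER_CUBIC))
E
```

```text
23.65 [0.5352 0.2057 0.2053] into fence 20.29613824515799 along y -4.598491151286186 down 14.568097819299743 [-0.21  3.36 -0.04] [ 0.7739  0.6332 -0.0127 -0.0075] 0.0006642963722090396
```

View pics/crop15.png

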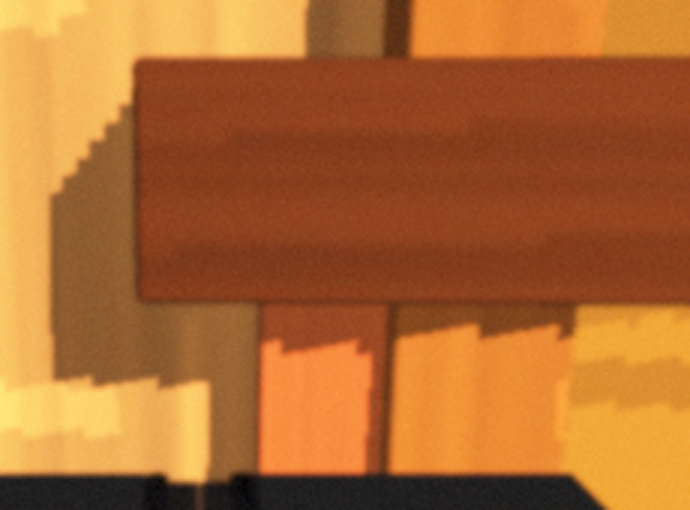

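View pics/crop16.png

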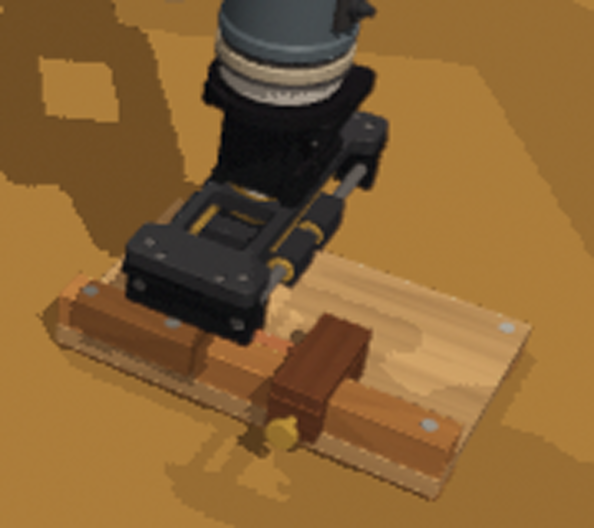

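View pics/t11.png

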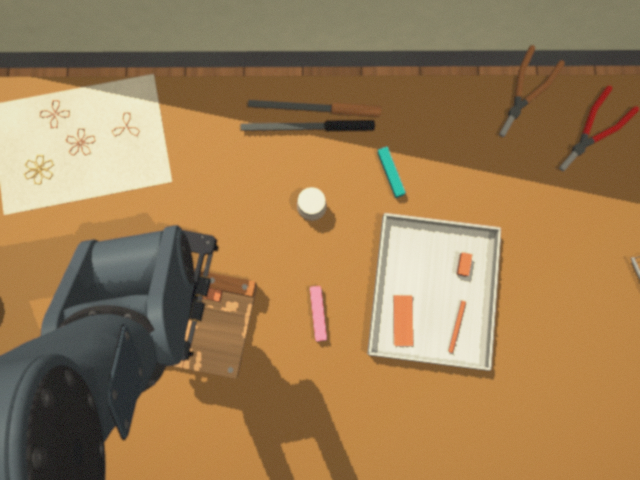

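The bar is seated under the stop's edge, the other pieces and the tub haven't moved, and the side drag now goes towards the stop. One more increment for a firmer hold.

Emit:
{"fn": "servo_tool", "kwargs": {
  "steps": [0.0,0.0005,0.001,0.0,0,0.0,0.001,0.002,0.0,0,0.0,0.0015,0.003,0.0,0,0.0,0.002,0.005,0.0,0,0.0,0.002,0.006,0.0,0,0.0,0.002,0.006,0.0,0,0.0,0.002,0.006,0.0,0]
}}

```text
time: 24.68
position: [0.5375, 0.2062, 0.2051]
tool_rot: [0.774, 0.633, -0.018, -0.011]
ft_force: [-29.5, -1.6, 22.3]
grip_width: 0.0004
```

```bash
python3 f.py
```

```text
24.675 [0.5375 0.2062 0.2051] into fence 28.62261135237452 along y -7.429461480577274 down 22.34870405447895 [-0.31  4.82 -0.03] [ 0.7737  0.6331 -0.0183 -0.0109] 0.0003560808219534061
```

Emit:
{"fn": "servo_tool", "kwargs": {
  "steps": [0.0,0,0,0,0,0.0,0,0,0,0,0.0,0,0,0,0,0.0,0,0,0,0,0.0,0,0,0,0,0.0,0,0,0,0,0.0,0,0,0,0,0.0,0,0,0,0]
}}

```text
time: 25.68
position: [0.5375, 0.2062, 0.2051]
tool_rot: [0.774, 0.633, -0.018, -0.011]
ft_force: [-30.4, -1.7, 22.6]
grip_width: 0.0003
```

```bash
python3 f.py
python3 - <<'E'
from h import *
snap('wrist','w12'); snap('scene','s12')
c=load('s12')['pixels'];w=load('w12')['pixels']
a=cv2.resize(w[110:280,250:480],(460,340),interpolation=cv2.INTER_CUBIC)
b=cv2.resize(c[225:280,390:465],(340,249),interpolation=cv2.INTER_CUBIC)
im=np.zeros((340,800,3),np.uint8); im[:,:460]=a; im[:249,460:]=b; cv2.imwrite('pics/crop17.png',im)
E
python3 f.py
```

```text
25.675 [0.5375 0.2062 0.2051] into fence 29.455300319475462 along y -7.638508904422031 down 22.639323683334432 [-0.3   4.85 -0.08] [ 0.7737  0.6331 -0.0183 -0.0109] 0.0002575885980605583
25.775 [0.5376 0.2062 0.2051] into fence 28.47117446703739 along y -7.233611957949712 down 21.893107688327497 [-0.31  4.81 -0.1 ] [ 0.7738  0.6331 -0.0183 -0.0109] 0.00035663554514286336
```

View pics/crop17.png

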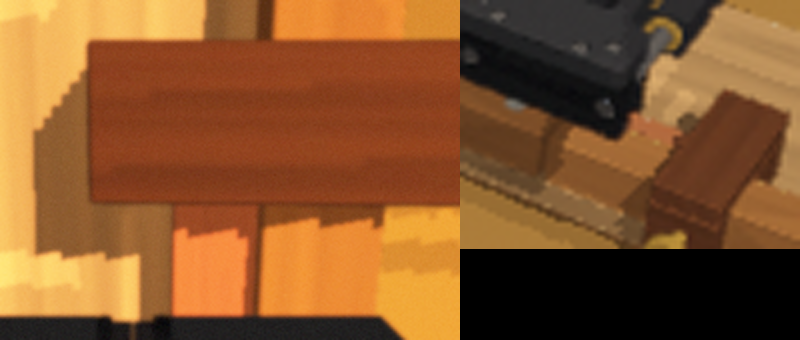

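The hold is steady (29 N into the fence, 22 N down, 7 N towards the stop), and the bar is still flush with the fence, its end running in under the stop's edge. Handing in.

```bash
python3 -c "
from rig import hand_in
print(hand_in())"
```

```text
the job is handed in; nothing more can be done
None
```

I picked the square copper bar out of the tray and laid it on the bed without dropping it. I then pushed it to the fence and along to the stop with the closed fingers. I handed in at about 26 s, still holding it with one diagonal push.

**Last checks:**
- **Hold:** the push stayed steady over the last second at about 29 N into the fence, 22 N down and 7 N towards the stop.
- **Fit:** the bar was flush with the fence in the last wrist picture. I felt its end reach the stop at about 8 N earlier, but in the final pictures the stop hides that end, so I could not see it there.
- **Other pieces:** the strip, rod, offcut, tub and both look-alikes stayed where they were.

**What went wrong or disagreed:**
- **Push angle:** the push is nearer the horizontal than 45°, because the finger backs slope only about 5° and friction supplies most of the downward force.
- **Drag away from the stop:** while I was building up the push it briefly pulled about 6 N away from the stop. By my friction estimate the bar did not slip, and I corrected it to press towards the stop.
- **Camera mismatch:** the scene and top cameras disagreed by about 4 mm on the board and by 8–10 mm on a rough reading of the bar. I relied on the wrist camera and contact forces instead.

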